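# Sort instrument feet by the drag of their soles

## Task

Three look-alike rubber-soled instrument feet stand on the steel plate and differ only in how well their soles grip. Slide them along the plate to feel how hard each one drags, and push each fully home against the back rail of its bay: the slipperiest in the left bay, the middling one in the middle bay and the grippiest in the right bay (left and right as the robot sees them, looking out over the plate). Keep the feet standing on the plate all the time, never lifting one, never bear down or push with more than about 2 kg, and leave everything else alone.

Things in the scene. Friction and masses are not known exactly. Their poses are not given: they have to be found in the camera images.
- plate: Fixed flat steel plate, 280 (x) by 360 (y) by 12 mm; origin at the centre of its underside, top at z = 12 mm; +x points away from the robot towards three bays along the far edge, +y to the robot's left; turned up to 0.2 rad. From x = -140 to 55 mm it is smooth and free but for the feet and two small bystanders near the y edges (|y| over 145 mm).
- stand_1 (a point): Left start place, on the plate's top at plate x = -90, y = +90 mm, axes as the plate's. One foot stands here, its underside's centre within 5 mm. Which foot stands where changes each time and cannot be seen. The point stays on the plate and does not follow the foot.
- stand_2 (a point): Middle start place, likewise, at plate x = -90, y = 0 mm. Feet all look alike: square base 42 x 42 mm, 16 mm high (6 mm of it a rubber sole that yields about 1.2 mm per 10 N), round neck 17 mm thick up to 26 mm, then the grip: a square shank 18 x 18 mm from 26 to 68 mm above the sole. Flats square to the plate within 0.1 rad. Mass 0.17 to 0.35 kg, differing.
- stand_3 (a point): Right start place, likewise, at plate x = -90, y = -90 mm. A foot sliding on the plate drags with a share of the force pressing it down (its weight and any push): about 0.15 for the slipperiest, 0.4 for the middling one, 1.0 for the grippiest, all up to 10 percent higher or lower together.
- bay_left (a point): Left bay, for the slipperiest foot: on the plate's top where the centre of a foot's underside is when fully home, touching the back rail and midway between the walls (plate x = 95, y = +90 mm), axes as the plate's. Bays are of bars 14 mm high, 60 mm wide inside, open towards the robot from plate x = 55 mm, back rail face at x = 116 mm.
- bay_middle (a point): Middle bay, for the middling foot: the same point for this bay (plate x = 95, y = 0 mm).
- bay_right (a point): Right bay, for the grippiest foot: the same point for this bay (plate x = 95, y = -90 mm).
- nut: Bystander: steel hexagon nut 28 mm across, 11 mm high, on the plate near its left edge; origin at the centre of its underside.
- weight: Bystander: small brass weight 24 mm across, 34 mm high, on the plate near its right edge; origin at the centre of its underside.
- wrench: Bystander: steel wrench 170 mm long, lying on the bench to the right of the plate; origin under its middle.
- jar: Bystander: amber glass jar 52 mm across, 60 mm high, on the bench to the left; origin at the centre of its underside.
- beaker: Bystander: glass beaker 64 mm across, 75 mm high, on the bench to the left; origin at the centre of its underside.

How it is judged:
By the outcome, as a careful person would: the job done as asked, in the order asked, and still so for the second after the job is handed in, with the robot touching nothing.
It also fails if it takes over 72 s, if anything falls off the work surface, if the arm or the gripper's body presses on something with over 40 N, if the wrist force passes 120 N, or if a joint passes its speed limit or range.

## Robot

A 6-joint arm with a two-finger parallel gripper is mounted at the origin on the work surface. World frame = base frame: x ahead of the robot, y to its left, z up, the work surface at z = 0. Lengths are in mm, angles in rad, forces in N, time in s.
With the tool pointing down it reaches from about 350 to 875 mm from the base axis. Payload 4.2 kg.
Tool frame: the origin (TCP) lies at the very end of the fingers, on their centre line; the grasp point (between the pads) lies 19 mm behind it; z points along the fingers, y is the line along which they close (so a half turn about z gives the same grasp; the last joint's range is limited). The gripper opens to 85 mm and grips with 20 to 120 N. Pads are 22 mm wide; open, the fingers measure 114 mm over their backs; the gripper's body (76 mm by 85 mm) begins 54 mm behind the grasp point. The pads swing forward as they close: fully open they stand 13 mm farther back than shut.
Start: joints at [1.429, 0.385, 0.008, 0, -1.194, -0.259], TCP at [243.814, 575.46, 231.312] pointing down, gripper open.
Joint ranges: [-3.14, 3.14], [-1.21, 2.06], [-1.07, 1.41], [-3.16, 2.05], [-2.99, -0.16], [-3.1, 3.1]. Speed limits (rad/s): [2.79, 2.79, 3.14, 3.14, 3.14, 3.14].

## Interface

Orientations are given as a unit quaternion [x, y, z, w].
In Python, from bench import arm, optics gives the robot as it stands. The module is installed in compiled form; this text tells all that it offers.
- The arm moves only by the tool step_arm, never from a script. Its argument "motion" is a list of rows, each an object with "dr": the turn, a rotation vector about the tool's x, y, z in units of 8 degrees (1.0 is 8 degrees), a list of three; "slide": the shift along the tool's x, y, z in mm, a list of three; "jaw": the finger opening in mm, from 0 to 85.4. A call has exactly 8 rows; each row is the pose to reach, as a shift and turn from the pose commanded when the call began, along the tool's axes at that moment; what a row does not reach only later rows make up. A row lasts 1/8 s, in which the tool goes at most 62.5 mm and 10.7 degrees, less where a joint would pass 70% of its speed; a pose out of reach is approached as far as the arm can. A call with a gripper value outside its range is refused whole. The fingers move at their own pace and stop on an object; the grip force is fixed at half the most. Time passes only in rows, so rows that repeat a pose let the fingers close, or fill a call up. It gives the time, the measured TCP pose, the force, the opening and the grip force at its end, in the units of the state.
- arm.read_state(): the state, without advancing time (a new reading comes with each control period).
- optics.get_image(name): name is "scene" or "top" or "wrist"; returns the picture (400x640x3 uint8, blue, green, red); there is no depth.
- optics.camera_info(name): a dict with "camera_matrix" (3x3 intrinsics, pixels), "k1" (the pictures are not rectified: a ray, as slopes to the right and down, at radius r is drawn at 1 + k1 r^2 times it, then the intrinsics apply), "view" (4x4, takes a point from world to camera coordinates); the wrist camera has in their place "T_tool_cam" (4x4, takes a point from camera to tool coordinates, whose origin is the TCP and whose axes are the flange's). Camera axes: x right, y up, looking along -z (the intrinsics and any distortion apply to the point x, -y, -z); pixel columns grow to the right and rows downward; lengths in mm; the calibration is good to about 2 mm. A picture is of the moment at which its call begins: read the wrist's pose just before it. camera_info takes no time and is no camera call.
- arm.job_done(): hands the job in; it is judged then, once.
The state is a dict: "clock": time; "joints": joint angles; "joint_vel": joint speeds; "joint_efforts": joint torques, N m; "position": TCP position; "ee_rot": TCP orientation; "contact_force": force on the tool from outside, world axes, zero at the start; "wrist_torque": the same for the moment, N m; "gripper_width": finger opening in mm; "grasp_force": force on a finger pad.
Only numpy, scipy, OpenCV 4.12 (cv2) and the standard library are available. Lean on these libraries where they do the work, as an engineer would, in place of code of your own. Each camera call takes 0.05 s, during which the arm holds its last target. There are 200 camera calls.

## Working session

There is one attempt and no reset: what is moved stays moved. The work goes in short steps, Python scripts to look and compute and a tool call to move; the robot and the scene stay as the last step left them, time stands still between calls to the robot, and variables do not carry over. Pictures are saved under pics/ and viewed, at most 10 in all, crops included, and the job is handed in when it is done.

Besides the shell and the picture viewer there is one more tool, called as name(argument=value, ...), one argument or row to a line, values as JSON. step_arm: Moves the arm, as the interface text tells. Its arguments: {"type":"object","properties":{"motion":{"type":"array","items":{"type":"object","properties":{"dr":{"type":"array","items":{"type":"number"}},"slide":{"type":"array","items":{"type":"number"}},"jaw":{"type":"number"}}}}},"required":["motion"]}

```bash
mkdir -p pics
python3 - <<'E'
from bench import arm, optics
import cv2,numpy as np
np.set_printoptions(precision=4,suppress=True)
print(arm.read_state())
for n in("scene","top","wrist"):
    print(n,optics.camera_info(n))
for n in("scene","top"):
    cv2.imwrite(f"pics/{n}0.png",optics.get_image(n))
E
```

```text
{'clock': 0.0, 'joints': array([ 1.4286,  0.3856,  0.0066, -0.0005, -1.194 , -0.2586]), 'joint_vel': array([-0.0007,  0.0012, -0.0014,  0.001 , -0.0005,  0.0009]), 'joint_efforts': array([  0.0005, -39.2283,  18.8396,   4.186 ,  -0.0046,  -0.    ]), 'position': array([243.6047, 574.9423, 230.2104]), 'ee_rot': array([ 0.98  , -0.1992, -0.0002,  0.0011]), 'contact_force': array([-0.0716, -0.2239,  0.4209]), 'wrist_torque': array([-0.0016,  0.0392, -0.0392]), 'grasp_force': 0.0, 'gripper_width': 85.29120199121479}
scene {'camera_matrix': array([[367.4355,   0.    , 317.4543],
       [  0.    , 367.4355, 194.2612],
       [  0.    ,   0.    ,   1.    ]]), 'k1': -0.04429071041693759, 'view': array([[    0.8205,     0.5717,    -0.0051,  -477.103 ],
       [   -0.4151,     0.6018,     0.6823,   181.2517],
       [    0.3931,    -0.5577,     0.7311, -1310.4831],
       [    0.    ,     0.    ,     0.    ,     1.    ]])}
top {'camera_matrix': array([[424.8803,   0.    , 318.6252],
       [  0.    , 424.8803, 203.2725],
       [  0.    ,   0.    ,   1.    ]]), 'k1': -0.053984521309777364, 'view': array([[   -0.0206,    -0.9998,    -0.003 ,    24.0557],
       [    0.9924,    -0.0208,     0.1211,  -581.1691],
       [   -0.1211,    -0.0005,     0.9926, -1074.096 ],
       [    0.    ,     0.    ,     0.    ,     1.    ]])}
wrist {'camera_matrix': array([[280.23  ,   0.    , 323.2312],
       [  0.    , 280.23  , 199.7243],
       [  0.    ,   0.    ,   1.    ]]), 'k1': -0.02983220745549073, 'T_tool_cam': array([[   0.0004,    0.958 ,    0.2867,   72.6   ],
       [   1.    ,   -0.0001,   -0.001 ,   -1.1329],
       [  -0.0009,    0.2867,   -0.958 , -142.5407],
       [   0.    ,    0.    ,    0.    ,    1.    ]])}
```

View pics/top0.png

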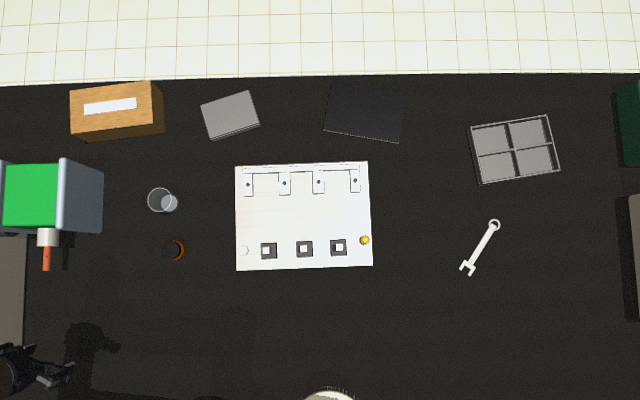

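View pics/scene0.png

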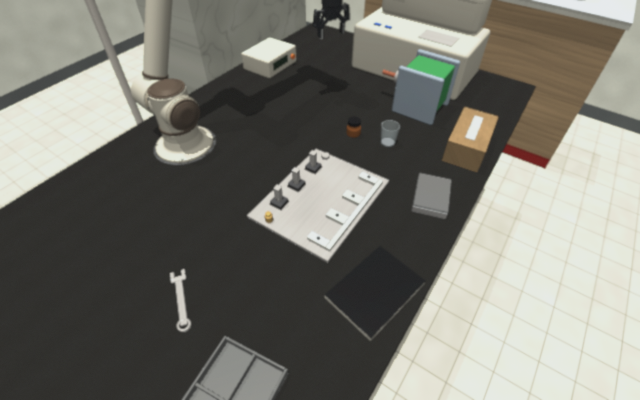

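The top picture shows the plate with corners near (235,167), (367,161), (373,265), (236,270), and feet near (268,251), (304,248), (338,247). The nut is at (245,251) and the weight at (364,240). The scene view shows the feet at about (313,160), (296,180), (279,197). I'll fit the plate pose from its corners in both views and triangulate the shank tops.

```bash
cat > h.py <<'E'
import cv2,numpy as np
from scipy.optimize import least_squares
from scipy.spatial.transform import Rotation as R
from bench import arm,optics
np.set_printoptions(precision=3,suppress=True)
def view(n,st=None):
    c=optics.camera_info(n)
    if n!="wrist": return c,c["view"]
    T=np.eye(4);T[:3,:3]=R.from_quat(st["ee_rot"]).as_matrix();T[:3,3]=st["position"]
    return c,np.linalg.inv(T@c["T_tool_cam"])
def proj(cv,P):
    c,V=cv;p=np.atleast_2d(P)@V[:3,:3].T+V[:3,3]
    s=np.c_[p[:,0],-p[:,1]]/-p[:,2:3];r2=(s**2).sum(1,keepdims=True)
    s=s*(1+c["k1"]*r2);K=c["camera_matrix"];return s*[K[0,0],K[1,1]]+K[:2,2]
def tri(obs):  # [(cv,uv),...]
    f=lambda p:np.concatenate([(proj(c,p)[0]-u) for c,u in obs])
    r=least_squares(f,[550,0,50]);return r.x,np.abs(r.fun).max()
def onz(cv,uv,z):
    return least_squares(lambda p:proj(cv,[p[0],p[1],z])[0]-uv,[550,0]).x
E
python3 - <<'E'
from h import *
ims={n:cv2.imread(f"pics/{n}0.png") for n in("top","scene")}
cor={}
for n,im in ims.items():
    g=cv2.cvtColor(im,cv2.COLOR_BGR2GRAY)
    _,b=cv2.threshold(g,120,255,0)
    cs,_=cv2.findContours(b,0,2)
    pt=(303,215) if n=="top" else (318,195)
    c=[c for c in cs if cv2.contourArea(c)>3000 and cv2.pointPolygonTest(cv2.convexHull(c),pt,False)>0]
    c=min(c,key=cv2.contourArea)
    hull=cv2.convexHull(c);e=cv2.approxPolyDP(hull,5,True)[:,0];print(n,cv2.contourArea(c),e.tolist())
    x,y=(225,150) if n=="top" else (240,140)
    crop=im[y:y+130,x:x+160]
    cor[n]=crop
cv2.imwrite("pics/c1.png",np.vstack([cv2.resize(v,(736,598//2*1),interpolation=2) if 0 else cv2.resize(v,None,fx=2.3*1,fy=2.3,interpolation=cv2.INTER_CUBIC) for v in cor.values()]))
E
```

```text
top 13950.0 [[367, 161], [372, 265], [236, 270], [235, 166]]
scene 8029.0 [[315, 149], [388, 180], [328, 260], [247, 215]]
```

View pics/c1.png

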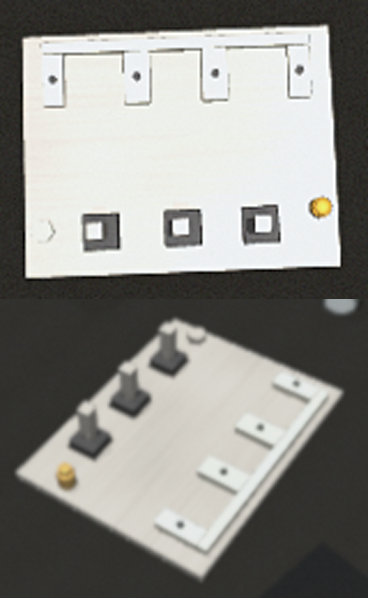

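The crop shows all three feet clear and upright. Shank tops in the top view are at about (266.3,250.4), (303.7,248.7), (339.3,247.8), and in the scene view at about (313,152.2), (295.2,169.6), (278.3,186.5).

Run:
```python
from h import *
C={n:view(n) for n in("top","scene")}
pc=np.array([[140,-180],[-140,-180],[-140,180],[140,180]])
tp=np.array([[367.5,161],[372.5,265.5],[236,270.5],[235,166]])
sc=np.array([[328,260],[247.5,215],[315,149],[388.3,180]])
def W(q):
    c,s=np.cos(q[3]),np.sin(q[3]);return np.c_[pc@np.array([[c,s],[-s,c]])+q[:2],np.full(4,q[2])]
f=lambda q:np.r_[(proj(C["top"],W(q))-tp).ravel(),(proj(C["scene"],W(q))-sc).ravel()]
r=least_squares(f,[550,0,12,0]);q=r.x;print("plate",q,r.fun)
r=least_squares(lambda p:f([p[0],p[1],12,p[2]]),[550,0,0]);q=r.x;print("z=12",q,np.abs(r.fun).max())
c,s=np.cos(q[2]),np.sin(q[2])
for a,b in zip([(266.3,250.4),(303.7,248.7),(339.3,247.8)],[(313,152.2),(295.2,169.6),(278.3,186.5)]):
    p,e=tri([(C["top"],a),(C["scene"],b)]);d=p[:2]-q[:2];print(p,e,"plate",[c*d[0]+s*d[1],-s*d[0]+c*d[1]])
```

```text
plate [554.228  55.982  10.43    0.019] [-0.464 -0.204  0.171 -0.28  -0.147  0.077 -0.848  0.08  -0.687  0.788
 -1.089  0.281  0.524 -0.431  0.356  0.027]
z=12 [554.386  55.619   0.019] 1.21077346677356
[462.097 144.58   80.737] 0.5656633934342494 plate [np.float64(-90.58709610983577), np.float64(90.69346486172843)]
[464.009  51.593  79.177] 0.2419179418972135 plate [np.float64(-90.43681097234438), np.float64(-2.3134009333584995)]
[465.912 -35.08   80.755] 1.221695456181635 plate [np.float64(-90.17603321296986), np.float64(-89.00730463179822)]
```

The plate is at (554.4, 55.6) with yaw 0.019, and the feet are 80 mm tall above the bench, as they should be. I'll go above the left foot.

step_arm(
  motion=[
    {"dr":[0,0,-1],"slide":[46,39,5],"jaw":45},
    {"dr":[0,0,-2],"slide":[92,78,15],"jaw":45},
    {"dr":[0,0,-3],"slide":[138,117,25],"jaw":45},
    {"dr":[0,0,-3],"slide":[185,155,35],"jaw":45},
    {"dr":[0,0,-3],"slide":[231,194,45],"jaw":45},
    {"dr":[0,0,-3],"slide":[277,233,60],"jaw":45},
    {"dr":[0,0,-3],"slide":[323,272,75],"jaw":45},
    {"dr":[0,0,-3],"slide":[369,311,90],"jaw":45},
  ],
)

```text
clock: 1.1
position: [462.7, 143.4, 140.9]
ee_rot: [1.0, 0.009, 0.0, -0.0]
contact_force: [1.3, 0.5, -0.8]
gripper_width: 44.7
grasp_force: 0.0
```

Run:
```python
from h import *
s=arm.read_state();cv2.imwrite("pics/w1.png",optics.get_image("wrist"))
print(s["clock"],s["position"],s["ee_rot"],s["contact_force"],s["gripper_width"])
c=view("wrist",s);print(proj(c,[[462.1,144.6,80],[464,51.6,80],[465.9,-35,80]]))
```

```text
1.1 [462.702 143.354 140.893] [ 1.     0.009  0.    -0.   ] [ 1.257  0.498 -0.775] 44.681791448652206
[[322.878 215.525]
 [442.875 215.26 ]
 [551.15  214.703]]
```

View pics/w1.png

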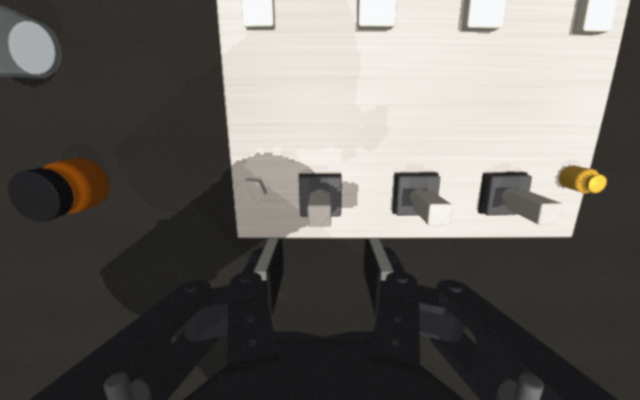

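The wrist view shows the shank tops at (319,216), (438,213) and (545,212), which agrees with my prediction to about 3 mm. Next I descend and grip.

step_arm(
  motion=[
    {"slide":[0,-2,20],"jaw":45},
    {"slide":[0,-2.5,45],"jaw":45},
    {"slide":[0,-2.5,70],"jaw":45},
    {"slide":[0,-2.5,90],"jaw":45},
    {"slide":[0,-2.5,100],"jaw":45},
    {"slide":[0,-2.5,100],"jaw":10},
    {"slide":[0,-2.5,100],"jaw":10},
    {"slide":[0,-2.5,100],"jaw":10},
  ],
)

```text
$.motion[0]: bad value
```

step_arm(
  motion=[
    {"dr":[0,0,0],"slide":[0,-2,20],"jaw":45},
    {"dr":[0,0,0],"slide":[0,-2.5,45],"jaw":45},
    {"dr":[0,0,0],"slide":[0,-2.5,70],"jaw":45},
    {"dr":[0,0,0],"slide":[0,-2.5,90],"jaw":45},
    {"dr":[0,0,0],"slide":[0,-2.5,100],"jaw":45},
    {"dr":[0,0,0],"slide":[0,-2.5,100],"jaw":45},
    {"dr":[0,0,0],"slide":[0,-2.5,100],"jaw":10},
    {"dr":[0,0,0],"slide":[0,-2.5,100],"jaw":10},
  ],
)

```text
clock: 2.15
position: [462.7, 148.0, 42.2]
ee_rot: [1.0, 0.009, 0.001, -0.0]
contact_force: [-1.2, -0.2, 0.6]
gripper_width: 17.2
grasp_force: 59.0
```

step_arm(
  motion=[
    {"dr":[0,0,0],"slide":[0,0,0],"jaw":10},
    {"dr":[0,0,0],"slide":[0,0,0],"jaw":10},
    {"dr":[0,0,0],"slide":[0,0,0],"jaw":10},
    {"dr":[0,0,0],"slide":[0,0,0],"jaw":10},
    {"dr":[0,0,0],"slide":[0,0,0],"jaw":10},
    {"dr":[0,0,0],"slide":[0,0,0],"jaw":10},
    {"dr":[0,0,0],"slide":[0,0,0],"jaw":10},
    {"dr":[0,0,0],"slide":[0,0,0],"jaw":10},
  ],
)

```text
clock: 3.15
position: [462.7, 148.0, 41.6]
ee_rot: [1.0, 0.009, 0.001, -0.0]
contact_force: [-1.7, 0.8, 4.8]
gripper_width: 17.3
grasp_force: 59.4
```

step_arm(
  motion=[
    {"dr":[0,0,0],"slide":[3,0,0.3],"jaw":10},
    {"dr":[0,0,0],"slide":[8,0,0.6],"jaw":10},
    {"dr":[0,0,0],"slide":[13,0,0.6],"jaw":10},
    {"dr":[0,0,0],"slide":[18,0,0.6],"jaw":10},
    {"dr":[0,0,0],"slide":[23,0,0.6],"jaw":10},
    {"dr":[0,0,0],"slide":[28,0,0.6],"jaw":10},
    {"dr":[0,0,0],"slide":[33,0,0.6],"jaw":10},
    {"dr":[0,0,0],"slide":[38,0,0.6],"jaw":10},
  ],
)

```text
clock: 4.15
position: [499.5, 147.8, 41.1]
ee_rot: [1.0, 0.009, -0.001, 0.001]
contact_force: [-2.7, 0.3, 9.7]
gripper_width: 17.1
grasp_force: 60.1
```

step_arm(
  motion=[
    {"dr":[0,0,0],"slide":[5,0,0],"jaw":10},
    {"dr":[0,0,0],"slide":[10,0,0],"jaw":10},
    {"dr":[0,0,0],"slide":[15,0,0],"jaw":10},
    {"dr":[0,0,0],"slide":[20,0,0],"jaw":10},
    {"dr":[0,0,0],"slide":[25,0,0],"jaw":10},
    {"dr":[0,0,0],"slide":[30,0,0],"jaw":10},
    {"dr":[0,0,0],"slide":[35,0,0],"jaw":10},
    {"dr":[0,0,0],"slide":[40,0,0],"jaw":10},
  ],
)

```text
clock: 5.15
position: [539.6, 148.6, 41.2]
ee_rot: [1.0, 0.009, -0.001, 0.0]
contact_force: [-2.8, 0.7, 8.4]
gripper_width: 17.1
grasp_force: 60.1
```

step_arm(
  motion=[
    {"dr":[0,0,0],"slide":[-5,0,0],"jaw":10},
    {"dr":[0,0,0],"slide":[-10,0,0],"jaw":10},
    {"dr":[0,0,0],"slide":[-15,0,0],"jaw":10},
    {"dr":[0,0,0],"slide":[-20,0,0],"jaw":10},
    {"dr":[0,0,0],"slide":[-25,0,0],"jaw":10},
    {"dr":[0,0,0],"slide":[-30,0,0],"jaw":10},
    {"dr":[0,0,0],"slide":[-35,0,0],"jaw":10},
    {"dr":[0,0,0],"slide":[-40,0,0],"jaw":10},
  ],
)

```text
clock: 6.15
position: [501.7, 149.0, 41.6]
ee_rot: [1.0, 0.009, 0.002, -0.001]
contact_force: [1.8, -0.4, 5.1]
gripper_width: 17.2
grasp_force: 59.8
```

Run:
```python
from h import *
for i in range(3):
    s=arm.read_state();print(s["clock"],s["position"],s["contact_force"],s["joint_vel"][:3])
```

```text
6.15 [501.716 148.964  41.566] [ 1.779 -0.377  5.092] [ 0.043 -0.048 -0.095]
6.15 [501.716 148.964  41.566] [ 1.779 -0.377  5.092] [ 0.043 -0.048 -0.095]
6.15 [501.716 148.964  41.566] [ 1.779 -0.377  5.092] [ 0.043 -0.048 -0.095]
```

step_arm(
  motion=[
    {"dr":[0,0,0],"slide":[3,0,0.3],"jaw":10},
    {"dr":[0,0,0],"slide":[8,0,0.6],"jaw":10},
    {"dr":[0,0,0],"slide":[13,0,0.7],"jaw":10},
    {"dr":[0,0,0],"slide":[18,0,0.7],"jaw":10},
    {"dr":[0,0,0],"slide":[23,0,0.7],"jaw":10},
    {"dr":[0,0,0],"slide":[28,0,0.7],"jaw":10},
    {"dr":[0,0,0],"slide":[33,0,0.7],"jaw":10},
    {"dr":[0,0,0],"slide":[38,0,0.7],"jaw":10},
  ],
)

```text
clock: 7.15
position: [537.7, 148.6, 40.9]
ee_rot: [1.0, 0.009, -0.001, 0.0]
contact_force: [-3.6, 0.9, 12.0]
gripper_width: 17.5
grasp_force: 60.4
```

Run:
```python
from h import *
for i in range(4):
    s=arm.read_state();print(s["clock"],s["position"],s["contact_force"],s["wrist_torque"]);optics.get_image("wrist")
```

```text
7.15 [537.696 148.643  40.9  ] [-3.625  0.913 12.033] [ 0.014  1.066 -0.001]
7.2 [538.419 148.706  40.952] [-2.531 -1.042 10.584] [-0.108  0.858  0.041]
7.25 [538.377 148.679  40.953] [-2.055 -0.436 11.272] [-0.258  0.527 -0.006]
7.3 [538.356 148.708  40.985] [-1.898 -0.994  9.86 ] [-0.261  0.483 -0.006]
```

step_arm(
  motion=[
    {"dr":[0,0,0],"slide":[-5,0,0.4],"jaw":10},
    {"dr":[0,0,0],"slide":[-10,0,0.5],"jaw":10},
    {"dr":[0,0,0],"slide":[-15,0,0.5],"jaw":10},
    {"dr":[0,0,0],"slide":[-20,0,0.5],"jaw":10},
    {"dr":[0,0,0],"slide":[-25,0,0.5],"jaw":10},
    {"dr":[0,0,0],"slide":[-30,0,0.5],"jaw":10},
    {"dr":[0,0,0],"slide":[-35,0,0.5],"jaw":10},
    {"dr":[0,0,0],"slide":[-40,0,0.5],"jaw":10},
  ],
)

```text
clock: 8.35
position: [500.8, 149.5, 41.2]
ee_rot: [1.0, 0.01, 0.003, -0.001]
contact_force: [3.6, -0.2, 7.6]
gripper_width: 17.2
grasp_force: 60.1
```

step_arm(
  motion=[
    {"dr":[0,0,0],"slide":[5,0,0],"jaw":10},
    {"dr":[0,0,0],"slide":[10,0,0],"jaw":10},
    {"dr":[0,0,0],"slide":[15,0,0],"jaw":10},
    {"dr":[0,0,0],"slide":[20,0,0],"jaw":10},
    {"dr":[0,0,0],"slide":[25,0,0],"jaw":10},
    {"dr":[0,0,0],"slide":[30,0,0],"jaw":10},
    {"dr":[0,0,0],"slide":[35,0,0],"jaw":10},
    {"dr":[0,0,0],"slide":[40,0,0],"jaw":10},
  ],
)

```text
clock: 9.35
position: [537.8, 148.7, 40.7]
ee_rot: [1.0, 0.009, -0.001, 0.0]
contact_force: [-3.0, 0.5, 12.9]
gripper_width: 17.2
grasp_force: 60.7
```

step_arm(
  motion=[
    {"dr":[0,0,0],"slide":[0,0,-0.8],"jaw":10},
    {"dr":[0,0,0],"slide":[0,0,-0.8],"jaw":45},
    {"dr":[0,0,0],"slide":[0,0,-0.8],"jaw":45},
    {"dr":[0,0,0],"slide":[0,0,-30],"jaw":45},
    {"dr":[0,0,0],"slide":[0,0,-62],"jaw":45},
    {"dr":[0,0,0],"slide":[-36,46,-65],"jaw":45},
    {"dr":[0,0,0],"slide":[-76.5,92,-65],"jaw":45},
    {"dr":[0,0,0],"slide":[-76.5,92,-65],"jaw":45},
  ],
)

```text
clock: 10.35
position: [458.9, 52.5, 103.6]
ee_rot: [1.0, 0.007, -0.002, 0.001]
contact_force: [0.2, 0.9, -0.2]
gripper_width: 44.9
grasp_force: 0.0
```

Run:
```python
from h import *
s=arm.read_state();im=optics.get_image("wrist");cv2.imwrite("pics/w2.png",im)
print(s["clock"],s["position"],s["contact_force"],s["gripper_width"])
s=arm.read_state();print(s["position"],s["contact_force"])
c=view("wrist",s);print(proj(c,[[464,55.3,80],[466,-31.5,80],[538.5,148.7,80]]))
```

```text
10.35 [458.918  52.52  103.623] [ 0.22   0.922 -0.182] 44.92717537802739
[461.665  54.145 104.247] [0.858 0.762 0.748]
[[323.025 230.608]
 [457.219 229.572]
 [161.833 107.087]]
```

View pics/w2.png

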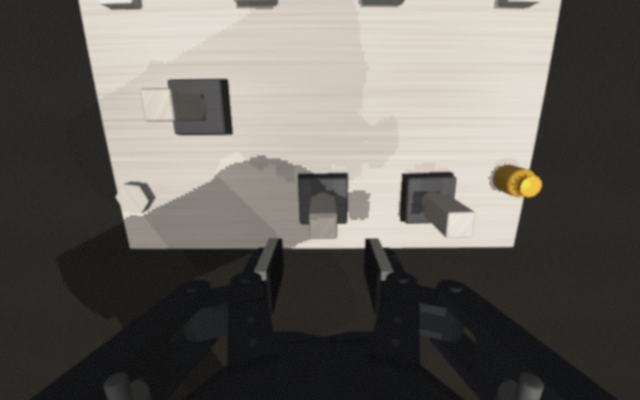

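The wrist view shows foot 1 upright at (158,104), foot 2's top at (323,223) between the jaws, and foot 3's at (458,221). I'll grip foot 2 and do the same press-and-drag.

step_arm(
  motion=[
    {"dr":[0,0,0],"slide":[2,0,30],"jaw":45},
    {"dr":[0,0,0],"slide":[2,0,55],"jaw":45},
    {"dr":[0,0,0],"slide":[2,0,62],"jaw":45},
    {"dr":[0,0,0],"slide":[2,0,62],"jaw":45},
    {"dr":[0,0,0],"slide":[2,0,62],"jaw":10},
    {"dr":[0,0,0],"slide":[2,0,62],"jaw":10},
    {"dr":[0,0,0],"slide":[2,0,62],"jaw":10},
    {"dr":[0,0,0],"slide":[2,0,62],"jaw":10},
  ],
)

```text
clock: 11.4
position: [465.9, 55.9, 43.0]
ee_rot: [1.0, 0.009, 0.001, -0.0]
contact_force: [1.0, -0.5, 2.0]
gripper_width: 17.5
grasp_force: 59.4
```

step_arm(
  motion=[
    {"dr":[0,0,0],"slide":[3,0,0.3],"jaw":10},
    {"dr":[0,0,0],"slide":[8,0,0.6],"jaw":10},
    {"dr":[0,0,0],"slide":[13,0,0.6],"jaw":10},
    {"dr":[0,0,0],"slide":[18,0,0.6],"jaw":10},
    {"dr":[0,0,0],"slide":[23,0,0.6],"jaw":10},
    {"dr":[0,0,0],"slide":[28,0,0.6],"jaw":10},
    {"dr":[0,0,0],"slide":[33,0,0.6],"jaw":10},
    {"dr":[0,0,0],"slide":[38,0,0.6],"jaw":10},
  ],
)

```text
clock: 12.4
position: [500.5, 55.1, 42.0]
ee_rot: [1.0, 0.009, -0.003, 0.001]
contact_force: [-6.9, -0.7, 9.4]
gripper_width: 17.6
grasp_force: 60.8
```

step_arm(
  motion=[
    {"dr":[0,0,0],"slide":[5,0,0],"jaw":10},
    {"dr":[0,0,0],"slide":[10,0,0],"jaw":10},
    {"dr":[0,0,0],"slide":[15,0,0],"jaw":10},
    {"dr":[0,0,0],"slide":[20,0,0],"jaw":10},
    {"dr":[0,0,0],"slide":[25,0,0],"jaw":10},
    {"dr":[0,0,0],"slide":[30,0,0],"jaw":10},
    {"dr":[0,0,0],"slide":[35,0,0],"jaw":10},
    {"dr":[0,0,0],"slide":[40,0,0],"jaw":10},
  ],
)

```text
clock: 13.4
position: [540.7, 56.0, 42.1]
ee_rot: [1.0, 0.009, -0.003, 0.001]
contact_force: [-8.1, 0.6, 8.6]
gripper_width: 17.4
grasp_force: 60.7
```

step_arm(
  motion=[
    {"dr":[0,0,0],"slide":[-5,0,0.4],"jaw":10},
    {"dr":[0,0,0],"slide":[-10,0,0.5],"jaw":10},
    {"dr":[0,0,0],"slide":[-15,0,0.5],"jaw":10},
    {"dr":[0,0,0],"slide":[-20,0,0.5],"jaw":10},
    {"dr":[0,0,0],"slide":[-25,0,0.5],"jaw":10},
    {"dr":[0,0,0],"slide":[-30,0,0.5],"jaw":10},
    {"dr":[0,0,0],"slide":[-35,0,0.5],"jaw":10},
    {"dr":[0,0,0],"slide":[-40,0,0.5],"jaw":10},
  ],
)

```text
clock: 14.4
position: [505.7, 57.5, 42.6]
ee_rot: [1.0, 0.01, 0.003, -0.001]
contact_force: [5.0, 0.7, 5.3]
gripper_width: 17.2
grasp_force: 60.2
```

step_arm(
  motion=[
    {"dr":[0,0,0],"slide":[0,0,-0.5],"jaw":10},
    {"dr":[0,0,0],"slide":[0,0,-0.5],"jaw":45},
    {"dr":[0,0,0],"slide":[0,0,-0.5],"jaw":45},
    {"dr":[0,0,0],"slide":[0,0,-30],"jaw":45},
    {"dr":[0,0,0],"slide":[0,0,-62],"jaw":45},
    {"dr":[0,0,0],"slide":[-18,44,-63],"jaw":45},
    {"dr":[0,0,0],"slide":[-37,88,-63],"jaw":45},
    {"dr":[0,0,0],"slide":[-37,88,-63],"jaw":45},
  ],
)

```text
clock: 15.4
position: [464.5, -34.7, 103.4]
ee_rot: [1.0, 0.007, -0.003, 0.0]
contact_force: [0.3, -0.1, 0.2]
gripper_width: 44.9
grasp_force: 0.0
```

step_arm(
  motion=[
    {"dr":[0,0,0],"slide":[0,0,30],"jaw":45},
    {"dr":[0,0,0],"slide":[0,0,55],"jaw":45},
    {"dr":[0,0,0],"slide":[0,0,61.5],"jaw":45},
    {"dr":[0,0,0],"slide":[0,0,61.5],"jaw":45},
    {"dr":[0,0,0],"slide":[0,0,61.5],"jaw":10},
    {"dr":[0,0,0],"slide":[0,0,61.5],"jaw":10},
    {"dr":[0,0,0],"slide":[0,0,61.5],"jaw":10},
    {"dr":[0,0,0],"slide":[0,0,61.5],"jaw":10},
  ],
)

```text
clock: 16.4
position: [468.5, -32.1, 43.5]
ee_rot: [1.0, 0.009, 0.001, -0.0]
contact_force: [-0.5, 0.5, 2.9]
gripper_width: 17.5
grasp_force: 59.2
```

step_arm(
  motion=[
    {"dr":[0,0,0],"slide":[3,0,0.2],"jaw":10},
    {"dr":[0,0,0],"slide":[8,0,0.2],"jaw":10},
    {"dr":[0,0,0],"slide":[13,0,0.2],"jaw":10},
    {"dr":[0,0,0],"slide":[18,0,0.2],"jaw":10},
    {"dr":[0,0,0],"slide":[23,0,0.2],"jaw":10},
    {"dr":[0,0,0],"slide":[28,0,0.2],"jaw":10},
    {"dr":[0,0,0],"slide":[33,0,0.2],"jaw":10},
    {"dr":[0,0,0],"slide":[38,0,0.2],"jaw":10},
  ],
)

```text
clock: 17.4
position: [504.5, -32.2, 43.0]
ee_rot: [1.0, 0.009, -0.002, 0.0]
contact_force: [-4.2, -0.2, 8.5]
gripper_width: 17.0
grasp_force: 60.0
```

step_arm(
  motion=[
    {"dr":[0,0,0],"slide":[5,0,0.3],"jaw":10},
    {"dr":[0,0,0],"slide":[10,0,0.3],"jaw":10},
    {"dr":[0,0,0],"slide":[15,0,0.3],"jaw":10},
    {"dr":[0,0,0],"slide":[20,0,0.3],"jaw":10},
    {"dr":[0,0,0],"slide":[25,0,0.3],"jaw":10},
    {"dr":[0,0,0],"slide":[30,0,0.3],"jaw":10},
    {"dr":[0,0,0],"slide":[35,0,0.3],"jaw":10},
    {"dr":[0,0,0],"slide":[40,0,0.3],"jaw":10},
  ],
)

```text
clock: 18.4
position: [544.5, -31.4, 42.9]
ee_rot: [1.0, 0.009, -0.002, 0.0]
contact_force: [-4.7, 0.0, 8.3]
gripper_width: 17.0
grasp_force: 60.1
```

step_arm(
  motion=[
    {"dr":[0,0,0],"slide":[-5,0,0.4],"jaw":10},
    {"dr":[0,0,0],"slide":[-10,0,0.5],"jaw":10},
    {"dr":[0,0,0],"slide":[-15,0,0.5],"jaw":10},
    {"dr":[0,0,0],"slide":[-20,0,0.5],"jaw":10},
    {"dr":[0,0,0],"slide":[-25,0,0.5],"jaw":10},
    {"dr":[0,0,0],"slide":[-30,0,0.5],"jaw":10},
    {"dr":[0,0,0],"slide":[-35,0,0.5],"jaw":10},
    {"dr":[0,0,0],"slide":[-40,0,0.5],"jaw":10},
  ],
)

```text
clock: 19.4
position: [508.8, -31.0, 43.3]
ee_rot: [1.0, 0.01, 0.003, -0.0]
contact_force: [2.8, -0.0, 5.4]
gripper_width: 17.3
grasp_force: 59.7
```

Drag ratios so far are foot 1 about 0.25, foot 3 about 0.38 and foot 2 about 0.65. Foot 2 is clearly the grippiest. I'll confirm foot 3 with a harder press while bringing it forward and then across to the middle lane.

step_arm(
  motion=[
    {"dr":[0,0,0],"slide":[6,0,0.3],"jaw":10},
    {"dr":[0,0,0],"slide":[14,0,0.5],"jaw":10},
    {"dr":[0,0,0],"slide":[22,0,0.5],"jaw":10},
    {"dr":[0,0,0],"slide":[30,0,0.5],"jaw":10},
    {"dr":[0,0,0],"slide":[38,0,0.5],"jaw":10},
    {"dr":[0,0,0],"slide":[46,0,0.5],"jaw":10},
    {"dr":[0,0,0],"slide":[54,0,0.5],"jaw":10},
    {"dr":[0,0,0],"slide":[62,0,0.5],"jaw":10},
  ],
)

```text
clock: 20.4
position: [565.2, -31.3, 42.3]
ee_rot: [1.0, 0.009, -0.003, 0.001]
contact_force: [-6.7, -1.2, 12.8]
gripper_width: 17.3
grasp_force: 60.9
```

step_arm(
  motion=[
    {"dr":[0,0,0],"slide":[0,-6,0],"jaw":10},
    {"dr":[0,0,0],"slide":[0,-12,0],"jaw":10},
    {"dr":[0,0,0],"slide":[0,-18,0],"jaw":10},
    {"dr":[0,0,0],"slide":[0,-24,0],"jaw":10},
    {"dr":[0,0,0],"slide":[0,-30,0],"jaw":10},
    {"dr":[0,0,0],"slide":[0,-36,0],"jaw":10},
    {"dr":[0,0,0],"slide":[0,-42,0],"jaw":10},
    {"dr":[0,0,0],"slide":[0,-48,0],"jaw":10},
  ],
)

```text
clock: 21.4
position: [567.6, 16.4, 42.8]
ee_rot: [1.0, 0.009, 0.0, 0.001]
contact_force: [0.3, -5.5, 8.9]
gripper_width: 17.1
grasp_force: 60.3
```

step_arm(
  motion=[
    {"dr":[0,0,0],"slide":[0,-6,0],"jaw":10},
    {"dr":[0,0,0],"slide":[0,-12,0],"jaw":10},
    {"dr":[0,0,0],"slide":[0,-18,0],"jaw":10},
    {"dr":[0,0,0],"slide":[0,-24,0],"jaw":10},
    {"dr":[0,0,0],"slide":[0,-29,0],"jaw":10},
    {"dr":[0,0,0],"slide":[0,-34,0],"jaw":10},
    {"dr":[0,0,0],"slide":[0,-38,0],"jaw":10},
    {"dr":[0,0,0],"slide":[0,-42,0],"jaw":10},
  ],
)

```text
clock: 22.4
position: [566.7, 58.4, 42.8]
ee_rot: [1.0, 0.009, 0.0, 0.001]
contact_force: [-0.2, -5.4, 9.8]
gripper_width: 17.5
grasp_force: 60.3
```

Run:
```python
from h import *
s=arm.read_state();im=optics.get_image("wrist");cv2.imwrite("pics/w3.png",im)
s=arm.read_state();print(s["clock"],s["position"],s["contact_force"],s["ee_rot"])
c=view("wrist",s);np.save("w3.npy",np.r_[s["position"],s["ee_rot"]])
cx,cy,a=554.4,58.6,.019
for y in(30,-30):
  for x,z in((55,26),(116,26)): print(x,y,proj(c,[cx+x*np.cos(a)-y*np.sin(a),cy+x*np.sin(a)+y*np.cos(a),z]))
```

```text
22.45 [566.726  58.773  42.772] [-0.016 -2.811  9.085] [1.    0.01  0.    0.001]
55 30 [[272.793 170.945]]
116 30 [[267.178  54.898]]
55 -30 [[376.85  170.956]]
116 -30 [[382.928  55.035]]
```

View pics/w3.png

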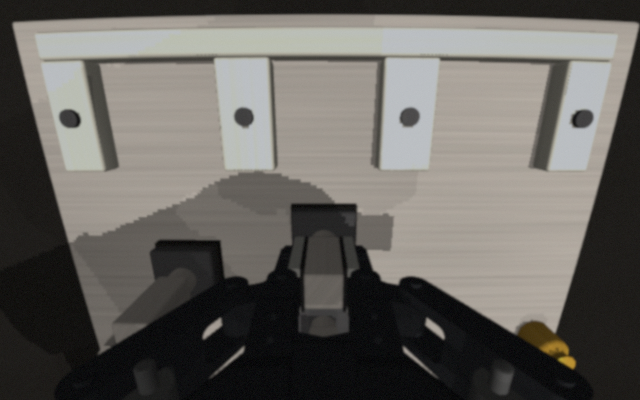

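Foot 3 measures about 0.44 under the heavier press, so it is the middling one. That gives foot 1 slippery, foot 3 middling, foot 2 grippy. In the picture the middle bay's inner walls are at columns 273 and 378, rail edge at row 58 and front at row 170, centred on the foot to within 1 mm. I'll slide foot 3 in.

step_arm(
  motion=[
    {"dr":[0,0,0],"slide":[8,0,-0.3],"jaw":10},
    {"dr":[0,0,0],"slide":[18,0,-0.5],"jaw":10},
    {"dr":[0,0,0],"slide":[28,0,-0.5],"jaw":10},
    {"dr":[0,0,0],"slide":[38,0,-0.5],"jaw":10},
    {"dr":[0,0,0],"slide":[48,0,-0.5],"jaw":10},
    {"dr":[0,0,0],"slide":[58,0,-0.5],"jaw":10},
    {"dr":[0,0,0],"slide":[67,0,-0.5],"jaw":10},
    {"dr":[0,0,0],"slide":[75,0,-0.5],"jaw":10},
  ],
)

```text
clock: 23.45
position: [639.6, 60.2, 42.7]
ee_rot: [1.0, 0.009, -0.002, 0.001]
contact_force: [-4.6, -1.1, 11.3]
gripper_width: 17.1
grasp_force: 60.6
```

step_arm(
  motion=[
    {"dr":[0,0,0],"slide":[1,0,0],"jaw":10},
    {"dr":[0,0,0],"slide":[2,0,0],"jaw":10},
    {"dr":[0,0,0],"slide":[3,0,0],"jaw":10},
    {"dr":[0,0,0],"slide":[3.5,0,0],"jaw":10},
    {"dr":[0,0,0],"slide":[4,0,0],"jaw":10},
    {"dr":[0,0,0],"slide":[4.5,0,0],"jaw":10},
    {"dr":[0,0,0],"slide":[5,0,0],"jaw":10},
    {"dr":[0,0,0],"slide":[5.5,0,0],"jaw":10},
  ],
)

```text
clock: 24.45
position: [644.8, 60.3, 42.7]
ee_rot: [1.0, 0.009, -0.002, 0.001]
contact_force: [-5.7, 0.1, 10.3]
gripper_width: 17.3
grasp_force: 60.6
```

Not in contact yet (expected at x≈649). I'll keep creeping forward.

step_arm(
  motion=[
    {"dr":[0,0,0],"slide":[0.4,0,0],"jaw":10},
    {"dr":[0,0,0],"slide":[0.8,0,0],"jaw":10},
    {"dr":[0,0,0],"slide":[1.2,0,0],"jaw":10},
    {"dr":[0,0,0],"slide":[1.6,0,0],"jaw":10},
    {"dr":[0,0,0],"slide":[2.0,0,0],"jaw":10},
    {"dr":[0,0,0],"slide":[2.4,0,0],"jaw":10},
    {"dr":[0,0,0],"slide":[2.8,0,0],"jaw":10},
    {"dr":[0,0,0],"slide":[3.2,0,0],"jaw":10},
  ],
)

```text
clock: 25.45
position: [648.0, 60.4, 42.8]
ee_rot: [1.0, 0.009, -0.002, 0.001]
contact_force: [-5.1, -0.2, 10.0]
gripper_width: 17.2
grasp_force: 60.6
```

step_arm(
  motion=[
    {"dr":[0,0,0],"slide":[0.4,0,-0.2],"jaw":10},
    {"dr":[0,0,0],"slide":[0.8,0,-0.3],"jaw":10},
    {"dr":[0,0,0],"slide":[1.2,0,-0.3],"jaw":10},
    {"dr":[0,0,0],"slide":[1.5,0,-0.3],"jaw":10},
    {"dr":[0,0,0],"slide":[1.8,0,-0.3],"jaw":10},
    {"dr":[0,0,0],"slide":[2.1,0,-0.3],"jaw":10},
    {"dr":[0,0,0],"slide":[2.4,0,-0.3],"jaw":10},
    {"dr":[0,0,0],"slide":[2.6,0,-0.3],"jaw":10},
  ],
)

```text
clock: 26.45
position: [650.6, 60.5, 42.9]
ee_rot: [1.0, 0.009, -0.002, 0.001]
contact_force: [-5.0, -0.4, 8.5]
gripper_width: 17.1
grasp_force: 60.5
```

step_arm(
  motion=[
    {"dr":[0,0,0],"slide":[0.4,0,0],"jaw":10},
    {"dr":[0,0,0],"slide":[0.8,0,0],"jaw":10},
    {"dr":[0,0,0],"slide":[1.2,0,0],"jaw":10},
    {"dr":[0,0,0],"slide":[1.5,0,0],"jaw":10},
    {"dr":[0,0,0],"slide":[1.8,0,0],"jaw":10},
    {"dr":[0,0,0],"slide":[2.1,0,0],"jaw":10},
    {"dr":[0,0,0],"slide":[2.3,0,0],"jaw":10},
    {"dr":[0,0,0],"slide":[2.5,0,0],"jaw":10},
  ],
)

```text
clock: 27.45
position: [651.6, 60.4, 42.7]
ee_rot: [1.0, 0.009, -0.004, 0.001]
contact_force: [-8.7, 1.0, 10.6]
gripper_width: 17.4
grasp_force: 60.5
```

Run:
```python
from h import *
im=optics.get_image("wrist");cv2.imwrite("pics/w4.png",cv2.resize(im[80:330,200:450],None,fx=2.4,fy=2.4))
s=arm.read_state();print(s["clock"],s["position"],s["contact_force"])
c=view("wrist",s)
cx,cy,a=554.4,58.6,.019
for x,y,z in((116,0,26),(116,0,12),(116,0,28)): print(x,z,proj(c,[cx+x*np.cos(a)-y*np.sin(a),cy+x*np.sin(a)+y*np.cos(a),z]))
```

```text
27.5 [651.632  60.454  42.708] [-7.332  0.25  11.213]
116 26 [[324.838 210.165]]
116 12 [[324.672 203.026]]
116 28 [[324.864 211.279]]
```

View pics/w4.png

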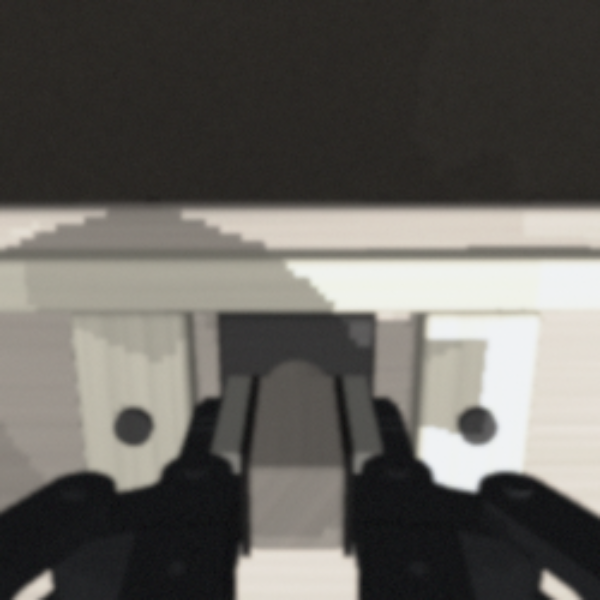

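Contact: the tip stopped at x≈651.6 as force rose, and the picture shows the foot's leading edge flush at the rail. Releasing and going to foot 1.

step_arm(
  motion=[
    {"dr":[0,0,0],"slide":[0.8,0,-0.5],"jaw":10},
    {"dr":[0,0,0],"slide":[0.8,0,-0.6],"jaw":45},
    {"dr":[0,0,0],"slide":[0.8,0,-0.6],"jaw":45},
    {"dr":[0,0,0],"slide":[0,0,-30],"jaw":45},
    {"dr":[0,0,0],"slide":[0,0,-62],"jaw":45},
    {"dr":[0,0,0],"slide":[-38,-30,-63],"jaw":45},
    {"dr":[0,0,0],"slide":[-76,-60,-63],"jaw":45},
    {"dr":[0,0,0],"slide":[-114,-90,-63],"jaw":45},
  ],
)

```text
clock: 28.5
position: [538.3, 149.6, 104.7]
ee_rot: [1.0, 0.009, -0.0, 0.0]
contact_force: [0.0, 1.4, 0.0]
gripper_width: 45.1
grasp_force: 0.0
```

step_arm(
  motion=[
    {"dr":[0,0,0],"slide":[0,0,5],"jaw":45},
    {"dr":[0,0,0],"slide":[0,0,32],"jaw":45},
    {"dr":[0,0,0],"slide":[0,0,56],"jaw":45},
    {"dr":[0,0,0],"slide":[0,0,62],"jaw":45},
    {"dr":[0,0,0],"slide":[0,0,62],"jaw":45},
    {"dr":[0,0,0],"slide":[0,0,62],"jaw":10},
    {"dr":[0,0,0],"slide":[0,0,62],"jaw":10},
    {"dr":[0,0,0],"slide":[0,0,62],"jaw":10},
  ],
)

```text
clock: 29.5
position: [540.2, 149.3, 44.1]
ee_rot: [1.0, 0.009, 0.001, -0.0]
contact_force: [1.2, -0.5, 2.5]
gripper_width: 17.4
grasp_force: 59.1
```

step_arm(
  motion=[
    {"dr":[0,0,0],"slide":[8,0,0.5],"jaw":10},
    {"dr":[0,0,0],"slide":[20,0,0.9],"jaw":10},
    {"dr":[0,0,0],"slide":[32,0.5,0.9],"jaw":10},
    {"dr":[0,0,0],"slide":[44,1,0.9],"jaw":10},
    {"dr":[0,0,0],"slide":[56,1,0.9],"jaw":10},
    {"dr":[0,0,0],"slide":[68,1,0.9],"jaw":10},
    {"dr":[0,0,0],"slide":[80,1,0.9],"jaw":10},
    {"dr":[0,0,0],"slide":[92,1,0.9],"jaw":10},
  ],
)

```text
clock: 30.5
position: [632.5, 149.8, 43.5]
ee_rot: [1.0, 0.009, 0.0, -0.0]
contact_force: [-1.7, -0.3, 6.1]
gripper_width: 17.3
grasp_force: 59.6
```

step_arm(
  motion=[
    {"dr":[0,0,0],"slide":[3,0,0],"jaw":10},
    {"dr":[0,0,0],"slide":[6,0,0],"jaw":10},
    {"dr":[0,0,0],"slide":[9,0,0],"jaw":10},
    {"dr":[0,0,0],"slide":[11,0,0],"jaw":10},
    {"dr":[0,0,0],"slide":[12,0,0],"jaw":10},
    {"dr":[0,0,0],"slide":[13,0,0],"jaw":10},
    {"dr":[0,0,0],"slide":[14,0,0],"jaw":10},
    {"dr":[0,0,0],"slide":[15,0,0],"jaw":10},
  ],
)

```text
clock: 31.5
position: [647.1, 150.1, 43.6]
ee_rot: [1.0, 0.009, 0.0, -0.0]
contact_force: [-2.1, -0.0, 6.4]
gripper_width: 17.4
grasp_force: 59.6
```

step_arm(
  motion=[
    {"dr":[0,0,0],"slide":[0.6,0,0],"jaw":10},
    {"dr":[0,0,0],"slide":[1.2,0,0],"jaw":10},
    {"dr":[0,0,0],"slide":[1.7,0,0],"jaw":10},
    {"dr":[0,0,0],"slide":[2.2,0,0],"jaw":10},
    {"dr":[0,0,0],"slide":[2.7,0,0],"jaw":10},
    {"dr":[0,0,0],"slide":[3.1,0,0],"jaw":10},
    {"dr":[0,0,0],"slide":[3.5,0,0],"jaw":10},
    {"dr":[0,0,0],"slide":[3.9,0,0],"jaw":10},
  ],
)

```text
clock: 32.5
position: [650.6, 150.2, 43.5]
ee_rot: [1.0, 0.009, 0.0, 0.0]
contact_force: [-3.7, 0.5, 6.0]
gripper_width: 17.4
grasp_force: 59.7
```

step_arm(
  motion=[
    {"dr":[0,0,0],"slide":[0.4,0,0],"jaw":10},
    {"dr":[0,0,0],"slide":[0.8,0,0],"jaw":10},
    {"dr":[0,0,0],"slide":[1.2,0,0],"jaw":10},
    {"dr":[0,0,0],"slide":[1.6,0,0],"jaw":10},
    {"dr":[0,0,0],"slide":[2.0,0,0],"jaw":10},
    {"dr":[0,0,0],"slide":[2.0,0,0],"jaw":10},
    {"dr":[0,0,0],"slide":[2.0,0,0],"jaw":10},
    {"dr":[0,0,0],"slide":[2.0,0,0],"jaw":10},
  ],
)

```text
clock: 33.5
position: [650.8, 150.1, 43.3]
ee_rot: [1.0, 0.009, -0.002, 0.0]
contact_force: [-6.4, 1.7, 8.5]
gripper_width: 17.1
grasp_force: 60.2
```

Contact at x=650.8. Releasing and going to foot 2, the grippy one.

step_arm(
  motion=[
    {"dr":[0,0,0],"slide":[0,0,-0.4],"jaw":10},
    {"dr":[0,0,0],"slide":[0,0,-0.5],"jaw":45},
    {"dr":[0,0,0],"slide":[0,0,-0.5],"jaw":45},
    {"dr":[0,0,0],"slide":[0,0,-30],"jaw":45},
    {"dr":[0,0,0],"slide":[0,0,-63],"jaw":45},
    {"dr":[0,0,0],"slide":[-50,30,-65],"jaw":45},
    {"dr":[0,0,0],"slide":[-100,60,-65],"jaw":45},
    {"dr":[0,0,0],"slide":[-149,90,-65],"jaw":45},
  ],
)

```text
clock: 34.5
position: [503.7, 56.4, 107.1]
ee_rot: [1.0, 0.009, 0.0, 0.0]
contact_force: [0.7, -0.1, 0.4]
gripper_width: 45.0
grasp_force: 0.0
```

step_arm(
  motion=[
    {"dr":[0,0,0],"slide":[0,0,5],"jaw":45},
    {"dr":[0,0,0],"slide":[0,0,32],"jaw":45},
    {"dr":[0,0,0],"slide":[0,0,57],"jaw":45},
    {"dr":[0,0,0],"slide":[0,0,64],"jaw":45},
    {"dr":[0,0,0],"slide":[0,0,64],"jaw":45},
    {"dr":[0,0,0],"slide":[0,0,64],"jaw":10},
    {"dr":[0,0,0],"slide":[0,0,64],"jaw":10},
    {"dr":[0,0,0],"slide":[0,0,64],"jaw":10},
  ],
)

```text
clock: 35.5
position: [505.8, 57.7, 44.2]
ee_rot: [1.0, 0.009, 0.001, -0.0]
contact_force: [0.5, -0.0, 1.9]
gripper_width: 16.8
grasp_force: 58.9
```

step_arm(
  motion=[
    {"dr":[0,0,0],"slide":[0,4,0.2],"jaw":10},
    {"dr":[0,0,0],"slide":[0,12,0.3],"jaw":10},
    {"dr":[0,0,0],"slide":[0,21,0.3],"jaw":10},
    {"dr":[0,0,0],"slide":[0,31,0.3],"jaw":10},
    {"dr":[0,0,0],"slide":[0,41,0.3],"jaw":10},
    {"dr":[0,0,0],"slide":[0,51,0.3],"jaw":10},
    {"dr":[0,0,0],"slide":[0,61,0.3],"jaw":10},
    {"dr":[0,0,0],"slide":[0,70,0.3],"jaw":10},
  ],
)

```text
clock: 36.5
position: [507.1, -12.8, 43.6]
ee_rot: [1.0, 0.009, 0.001, -0.0]
contact_force: [0.4, 4.8, 6.1]
gripper_width: 17.0
grasp_force: 59.6
```

step_arm(
  motion=[
    {"dr":[0,0,0],"slide":[0,8,0],"jaw":10},
    {"dr":[0,0,0],"slide":[0,15,0],"jaw":10},
    {"dr":[0,0,0],"slide":[0,20,0],"jaw":10},
    {"dr":[0,0,0],"slide":[4,20,0],"jaw":10},
    {"dr":[0,0,0],"slide":[13,20,0],"jaw":10},
    {"dr":[0,0,0],"slide":[23,20,0],"jaw":10},
    {"dr":[0,0,0],"slide":[33,20,0],"jaw":10},
    {"dr":[0,0,0],"slide":[43,20,0],"jaw":10},
  ],
)

```text
clock: 37.5
position: [544.2, -34.3, 42.8]
ee_rot: [1.0, 0.008, -0.006, 0.001]
contact_force: [-8.2, -1.2, 13.4]
gripper_width: 17.4
grasp_force: 60.7
```

step_arm(
  motion=[
    {"dr":[0,0,0],"slide":[9,-1,-0.3],"jaw":10},
    {"dr":[0,0,0],"slide":[19,-2,-0.4],"jaw":10},
    {"dr":[0,0,0],"slide":[29,-2,-0.4],"jaw":10},
    {"dr":[0,0,0],"slide":[39,-2,-0.4],"jaw":10},
    {"dr":[0,0,0],"slide":[49,-2,-0.4],"jaw":10},
    {"dr":[0,0,0],"slide":[59,-2,-0.4],"jaw":10},
    {"dr":[0,0,0],"slide":[69,-2,-0.4],"jaw":10},
    {"dr":[0,0,0],"slide":[79,-2,-0.4],"jaw":10},
  ],
)

```text
clock: 38.5
position: [624.8, -30.7, 43.3]
ee_rot: [1.0, 0.008, -0.005, 0.001]
contact_force: [-6.5, -0.5, 10.1]
gripper_width: 17.1
grasp_force: 60.3
```

step_arm(
  motion=[
    {"dr":[0,0,0],"slide":[5,0,0],"jaw":10},
    {"dr":[0,0,0],"slide":[9,0,0],"jaw":10},
    {"dr":[0,0,0],"slide":[13,0,0],"jaw":10},
    {"dr":[0,0,0],"slide":[16,0,0],"jaw":10},
    {"dr":[0,0,0],"slide":[18,0,0],"jaw":10},
    {"dr":[0,0,0],"slide":[19,0,0],"jaw":10},
    {"dr":[0,0,0],"slide":[20,0,0],"jaw":10},
    {"dr":[0,0,0],"slide":[21,0,0],"jaw":10},
  ],
)

```text
clock: 39.5
position: [645.7, -30.3, 43.4]
ee_rot: [1.0, 0.008, -0.004, 0.001]
contact_force: [-6.1, -1.2, 8.6]
gripper_width: 16.9
grasp_force: 60.2
```

step_arm(
  motion=[
    {"dr":[0,0,0],"slide":[1,0,0],"jaw":10},
    {"dr":[0,0,0],"slide":[2,0,0],"jaw":10},
    {"dr":[0,0,0],"slide":[3,0,0],"jaw":10},
    {"dr":[0,0,0],"slide":[3.6,0,0],"jaw":10},
    {"dr":[0,0,0],"slide":[4.2,0,0],"jaw":10},
    {"dr":[0,0,0],"slide":[4.8,0,0],"jaw":10},
    {"dr":[0,0,0],"slide":[5.4,0,0],"jaw":10},
    {"dr":[0,0,0],"slide":[6,0,0],"jaw":10},
  ],
)

```text
clock: 40.5
position: [651.8, -30.2, 43.4]
ee_rot: [1.0, 0.009, -0.004, 0.001]
contact_force: [-5.8, -0.5, 9.6]
gripper_width: 17.3
grasp_force: 60.2
```

step_arm(
  motion=[
    {"dr":[0,0,0],"slide":[0.4,0,0],"jaw":10},
    {"dr":[0,0,0],"slide":[0.8,0,0],"jaw":10},
    {"dr":[0,0,0],"slide":[1.2,0,0],"jaw":10},
    {"dr":[0,0,0],"slide":[1.5,0,0],"jaw":10},
    {"dr":[0,0,0],"slide":[1.8,0,0],"jaw":10},
    {"dr":[0,0,0],"slide":[2,0,0],"jaw":10},
    {"dr":[0,0,0],"slide":[2,0,0],"jaw":10},
    {"dr":[0,0,0],"slide":[2,0,0],"jaw":10},
  ],
)

```text
clock: 41.5
position: [653.8, -30.2, 43.4]
ee_rot: [1.0, 0.008, -0.004, 0.001]
contact_force: [-6.0, -0.1, 9.0]
gripper_width: 17.0
grasp_force: 60.2
```

Run:
```python
from h import *
im=optics.get_image("wrist");cv2.imwrite("pics/w5.png",cv2.resize(im[80:330,50:450],None,fx=2,fy=2))
s=arm.read_state();print(s["clock"],s["position"],s["contact_force"],s["wrist_torque"])
```

```text
41.55 [653.821 -30.163  43.42 ] [-6.227 -0.486  8.913] [-0.098  1.789  0.049]
```

View pics/w5.png

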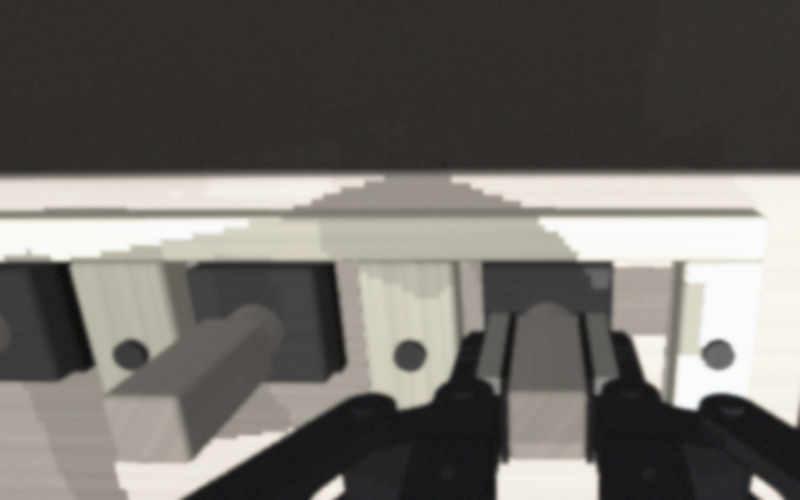

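The view shows the left and middle feet with leading edges at the rail, and foot 2 close to the rail too. I'll press it on until it stops.

step_arm(
  motion=[
    {"dr":[0,0,0],"slide":[0.4,0,0],"jaw":10},
    {"dr":[0,0,0],"slide":[0.8,0,0],"jaw":10},
    {"dr":[0,0,0],"slide":[1.2,0,0],"jaw":10},
    {"dr":[0,0,0],"slide":[1.5,0,0],"jaw":10},
    {"dr":[0,0,0],"slide":[1.8,0,0],"jaw":10},
    {"dr":[0,0,0],"slide":[2,0,0],"jaw":10},
    {"dr":[0,0,0],"slide":[2,0,0],"jaw":10},
    {"dr":[0,0,0],"slide":[2,0,0],"jaw":10},
  ],
)

```text
clock: 42.55
position: [654.3, -30.2, 43.2]
ee_rot: [1.0, 0.008, -0.006, 0.001]
contact_force: [-8.7, -0.4, 10.4]
gripper_width: 17.3
grasp_force: 60.2
```

Contact: the tip stopped at x=654.3. By friction, foot 3 fits only 0.4 and foot 1 only 0.15, and foot 2 is above both, so the order holds. Release, rise clear and check.

step_arm(
  motion=[
    {"dr":[0,0,0],"slide":[0.5,0,-0.5],"jaw":10},
    {"dr":[0,0,0],"slide":[0.5,0,-0.6],"jaw":45},
    {"dr":[0,0,0],"slide":[0.5,0,-0.6],"jaw":45},
    {"dr":[0,0,0],"slide":[0,0,-30],"jaw":45},
    {"dr":[0,0,0],"slide":[0,0,-65],"jaw":45},
    {"dr":[0,0,0],"slide":[-30,-45,-80],"jaw":45},
    {"dr":[0,0,0],"slide":[-60,-90,-90],"jaw":45},
    {"dr":[0,0,0],"slide":[-60,-90,-90],"jaw":45},
  ],
)

```text
clock: 43.55
position: [596.9, 63.4, 134.4]
ee_rot: [1.0, 0.011, 0.001, -0.0]
contact_force: [-0.1, -0.6, 0.1]
gripper_width: 44.8
grasp_force: 0.0
```

Run:
```python
from h import *
im=optics.get_image("wrist");im=optics.get_image("wrist")
s=arm.read_state();print(s["clock"],s["position"],s["contact_force"])
c=view("wrist",s);cx,cy,a=554.4,58.6,.019
for y in(90,0,-90):
  for x,z in((116,26),(74,28)): print(x,y,proj(c,[cx+x*np.cos(a)-y*np.sin(a),cy+x*np.sin(a)+y*np.cos(a),z]))
cv2.imwrite("pics/w6.png",cv2.resize(im[60:280,100:560],(800,383),interpolation=2))
```

```text
43.65 [597.98   61.392 133.376] [-0.785 -0.165 -0.699]
116 90 [[222.056 117.115]]
74 90 [[225.888 165.885]]
116 0 [[326.667 116.861]]
74 0 [[326.504 165.818]]
116 -90 [[431.124 117.307]]
74 -90 [[426.982 166.014]]
```

View pics/w6.png

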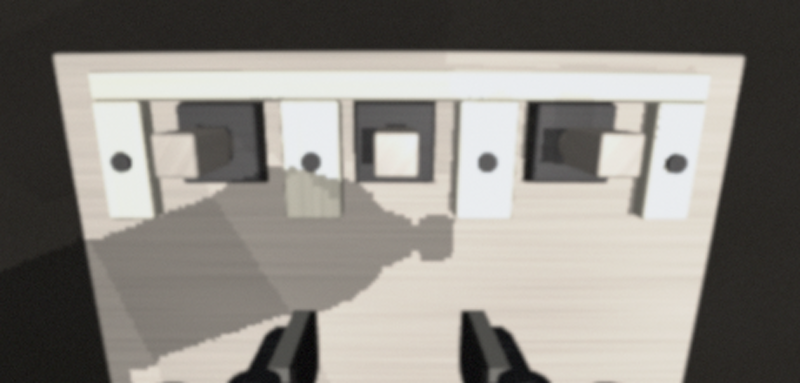

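All three feet stand flush at the rail: leading edges at row 102 and trailing edges at row 182 in all three bays. Handing in.

```bash
python3 -c "
from bench import arm
print(arm.job_done())"
```

```text
the job is handed in; nothing more can be done
None
```

I handed in the job at about 44 s with all three feet standing against the back rail: the left-start foot (slipperiest) in the left bay, the right-start foot (middling) in the middle bay, and the middle-start foot (grippiest) in the right bay. Measured drag ratios were about 0.24, 0.42 and 0.57, so the order is clear, but the grippiest read well below the stated 1.0.

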